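# Crisscross-tighten the rover wheel

## Robot

A 6-joint arm with a two-finger parallel gripper is mounted at the origin on the work surface. World frame = base frame: x ahead of the robot, y to its left, z up, the work surface at z = 0. Lengths are in m, angles in degrees, forces in N, time in s.
With the tool pointing down it reaches from about 0.35 to 0.875 m from the base axis. Payload 4.2 kg.
Tool frame: the origin (TCP) lies on the centre line of the jaws, within the pads' length; the fingertips stand 19 mm ahead of it and the grasp point (between the pads) is the TCP; x points along the fingers, y is the direction in which the jaws open and shut, and the axes are right-handed (so a half turn about x gives the same grasp; the last joint's range is limited). The gripper opens to 87 mm and grips with 3 to 60 N. Pads are 19 mm wide; open, the fingers measure 117 mm over their backs; the gripper's body (75 mm by 190 mm) begins 51 mm behind the grasp point.
Start: joints at [80.65, 22.042, 0.453, 0, -68.411, -14.817], TCP at [0.256, 0.57, 0.242] pointing down, gripper open.
Joint ranges: [-179.83, 179.83], [-69.29, 118.12], [-61.27, 80.66], [-181.25, 117.63], [-171.15, -9.14], [-177.46, 177.46]. Speed limits (degrees/s): [159.86, 159.86, 180, 180, 180, 180].

## Interface

Orientations are given as a 3x3 rotation matrix whose columns are the frame's x, y, z axes.
In Python, from station import * gives the robot as it stands.
- The arm moves only by the shell command python3 -m creep 'ROWS'. ROWS is JSON, a list of rows, each a list of 5 numbers: the opening, from 0 (shut) to 1 (fully open), then the shift along the world's x, y, z in mm, then the turn about the world's z in rad. In form: [[jaw, x, y, z, turn], ...]. A call has exactly 8 rows; each row is the pose to reach, as a shift and turn from the pose measured when the call began; what a row does not reach only later rows make up. A row lasts 1/10 s, in which the tool goes at most 50 mm and 8.59 degrees, less where a joint would pass 70% of its speed; a pose out of reach is approached as far as the arm can. A call with a gripper value outside its range is refused whole. The fingers move at their own pace and stop on an object; the grip force is fixed at half the most. Time passes only in rows, so rows that repeat a pose let the fingers close, or fill a call up. It gives the time, the measured TCP pose, the force and the opening at its end, in the units of the state.
- sense(): the state, without advancing time (a new reading comes with each control period).
- capture(name): name is "scene" or "top"; returns a dict with "image" (384x512x3 uint8, blue, green, red), "z_map" (384x512 float32, m along the optical axis (not along the pixel's ray), 0 where there is no reading), "mtx" (3x3 intrinsics, pixels), "k1" (the pictures are not rectified: a ray, as slopes to the right and down, at radius r is drawn at 1 + k1 r^2 times it, then the intrinsics apply), "eye" and "attitude" of the camera in the world. Camera axes: x right, y up, looking along -z (the intrinsics and any distortion apply to the point x, -y, -z); pixel columns grow to the right and rows downward; lengths in m; the calibration is good to about 2 mm. A picture is of the moment at which its call begins.
- finish_job(): hands the job in, once; it reports no verdict.
Trained networks look in a picture, given as the dict that the camera call returned (one of the last four; its "shot" number tells which), for a name from the list of things; names that differ only in an ending like _2 or _b are one class to them, and where a whole thing is asked for, a point or a joint stands for the part that bears it (a point fixed in the world has none). Each returns a list of dicts, best first, with "confidence" (0 to 1); they miss things now and then, are a little off and sometimes report something else, mostly with a low value. They report only what shows in the picture. A call takes as long as a camera call.
- look_for(picture, thing): "box" ([left, top, right, bottom] in pixels, round what is visible of it).
- mark_of(picture, thing): "centre" ([column, row] in pixels: a listed point, or the origin of a listed thing).
The state is a dict: "time_s": time; "joints": joint angles; "joint_velocities": joint speeds; "effort": joint torques, N m; "tcp_pos": TCP position; "ee_rot": TCP orientation; "wrist_force": force on the tool from outside, world axes, zero at the start; "moment": the same for the moment, N m; "gripper_width": opening from 0.0 (shut) to 1.0 (fully open).
Only numpy, scipy, OpenCV 4.12 (cv2) and the standard library are available. Lean on these libraries where they do the work, as an engineer would, in place of code of your own. Each camera call takes 0.05 s, during which the arm holds its last target.

## Task

One of the rover wheel's four T-nuts has already been turned to about its half-way (yellow) mark; carry on in crisscross order, the opposite nut next, then the other opposite pair, until all four are at about half-way. Only then go round again, crisscross, each nut followed by the one diagonally opposite, and turn each clockwise fully home to its stop (red end at the green mark). Leave the other things on the bench where they are.

Things in the scene. Friction and masses are not known exactly. Their poses are not given: they have to be found in the camera images.
- nut_1 (a joint): T-nut 1 of the wheel: its turn in rad from fully loose (0) to its stop, fully home (2.2); half-way (yellow mark) is 1.1. It grows as the nut is tightened, clockwise seen from outside the wheel face. It stays where it is left; it takes about 0.12 N m to turn.
- nut_1_grip (a point): T-handle of nut 1: centre of a level bar 70 x 14 mm, 24 mm high (22 to 46 mm above the wheel face, this point 34), black with its last 20 mm red, on a 12 mm stem and a 44 mm washer 6 mm thick. Turns with the nut: x along the bar to the red end, z along the nut's axis, square out of the face. Marks on the face for the red end: red (loose), yellow (half), green (home).
- nut_2 (a joint): T-nut 2 of the wheel: its turn in rad from fully loose (0) to its stop, fully home (2.2); half-way (yellow mark) is 1.1. It grows as the nut is tightened, clockwise seen from outside the wheel face. It stays where it is left; it takes about 0.12 N m to turn.
- nut_2_grip (a point): T-handle of nut 2: centre of a level bar 70 x 14 mm, 24 mm high (22 to 46 mm above the wheel face, this point 34), black with its last 20 mm red, on a 12 mm stem and a 44 mm washer 6 mm thick. Turns with the nut: x along the bar to the red end, z along the nut's axis, square out of the face. Marks on the face for the red end: red (loose), yellow (half), green (home).
- nut_3 (a joint): T-nut 3 of the wheel: its turn in rad from fully loose (0) to its stop, fully home (2.2); half-way (yellow mark) is 1.1. It grows as the nut is tightened, clockwise seen from outside the wheel face. It stays where it is left; it takes about 0.12 N m to turn.
- nut_3_grip (a point): T-handle of nut 3: centre of a level bar 70 x 14 mm, 24 mm high (22 to 46 mm above the wheel face, this point 34), black with its last 20 mm red, on a 12 mm stem and a 44 mm washer 6 mm thick. Turns with the nut: x along the bar to the red end, z along the nut's axis, square out of the face. Marks on the face for the red end: red (loose), yellow (half), green (home).
- nut_4 (a joint): T-nut 4 of the wheel: its turn in rad from fully loose (0) to its stop, fully home (2.2); half-way (yellow mark) is 1.1. It grows as the nut is tightened, clockwise seen from outside the wheel face. It stays where it is left; it takes about 0.12 N m to turn.
- nut_4_grip (a point): T-handle of nut 4: centre of a level bar 70 x 14 mm, 24 mm high (22 to 46 mm above the wheel face, this point 34), black with its last 20 mm red, on a 12 mm stem and a 44 mm washer 6 mm thick. Turns with the nut: x along the bar to the red end, z along the nut's axis, square out of the face. Marks on the face for the red end: red (loose), yellow (half), green (home).
- wheel_face (a point): centre of the wheel's aluminium face; z square out of it, tilted 21 to 33 deg from vertical towards the robot's left (+y, within 30 deg), x to nut 1. Nuts stand 85 mm from it at 90 deg steps, 1, 2, 3, 4 clockwise seen from outside: 1 is opposite 3, 2 opposite 4. Half-way the red ends point straight away from the centre. Rim 318 mm across, 8 mm proud of the face; white hub cap 72 mm across, 20 mm high.
- stand: stand that holds the wheel stiffly: grey base 370 x 420 x 20 mm, origin at the table 15 mm behind the base's middle, straight below the tilt axis, -x to the wheel's low side; two blue uprights 220 mm tall, 192 mm either side.
- sprayer_mid (a point): bystander, to be left where it is: green spray bottle, 195 mm tall, 74 mm across; point half-way up.
- gear_mid (a point): bystander, to be left where it is: loose plywood gear, 108 mm across, with a red hub, 42 mm tall; point half-way up.
- spanner_grip (a point): bystander, to be left where it is: steel open-ended spanner, 170 mm long, lying flat; point on its handle.
- screwdriver_grip (a point): bystander, to be left where it is: screwdriver, 180 mm long, lying flat; point on its handle.
- jar_mid (a point): bystander, to be left where it is: glass jar with a yellow cap, 64 mm across, 90 mm tall; point half-way up.
- motor_mid (a point): bystander, to be left where it is: small yellow gear motor, 28 x 85 x 30 mm, lying on the stand's base along its edge at the wheel's low side; point at half its height.

How it is judged (in metres and radians):
On the way:
1. all four nuts are about half-way tight (0.75 to 1.5 rad), none further (value of joint nut_1 between 0.75 and 1.5 rad and value of joint nut_2 between 0.75 and 1.5 rad and value of joint nut_3 between 0.75 and 1.5 rad and value of joint nut_4 between 0.75 and 1.5 rad), for 0.2 s.
At the end, for the whole second after the job is handed in: all four nuts fully home (turned at least 1.9 of 2.2 rad), the bystanders within 40 mm of where they stood (value of joint each of nut_1, nut_2, nut_3, nut_4 above 1.9 rad and distance of each of sprayer_mid, gear_mid, spanner_grip, screwdriver_grip, jar_mid, motor_mid from where it was at the start of the episode below 0.04 m); the robot touches nothing.
It fails at once if in the first pass a nut was brought to half-way next to, not opposite, the one before (((value of joint nut_1 above 0.75 rad and value of joint nut_3 below 0.75 rad) or (value of joint nut_1 below 0.75 rad and value of joint nut_3 above 0.75 rad)) and ((value of joint nut_2 above 0.75 rad and value of joint nut_4 below 0.75 rad) or (value of joint nut_2 below 0.75 rad and value of joint nut_4 above 0.75 rad))).
It fails at once if in the second pass a nut was brought home next to, not opposite, the one before (((value of joint nut_1 above 1.9 rad and value of joint nut_3 below 1.9 rad) or (value of joint nut_1 below 1.9 rad and value of joint nut_3 above 1.9 rad)) and ((value of joint nut_2 above 1.9 rad and value of joint nut_4 below 1.9 rad) or (value of joint nut_2 below 1.9 rad and value of joint nut_4 above 1.9 rad))).
It fails at once if a nut was turned well past half-way (over 1.6 rad) while another was not yet half-way (under 0.75) (value of joint any of nut_1, nut_2, nut_3, nut_4 above 1.6 rad and value of joint any of nut_1, nut_2, nut_3, nut_4 below 0.75 rad).
It fails at once if a bystander was moved over 40 mm (distance of any of sprayer_mid, gear_mid, spanner_grip, screwdriver_grip, jar_mid, motor_mid from where it was at the start of the episode above 0.04 m).
It also fails if it takes over 72 s, if anything falls off the work surface, if the arm or the gripper's body presses on something with over 40 N, if the wrist force passes 120 N, or if a joint passes its speed limit or range.

## Working session

There is one attempt and no reset: what is moved stays moved. The work goes in short steps, Python scripts to look and compute and a shell command to move; the robot and the scene stay as the last step left them, time stands still between calls to the robot, and variables do not carry over. Pictures are saved under pics/ and viewed, and the job is handed in when it is done.

```bash
ls; mkdir -p pics; cat > h.py <<'E'
from station import *
import numpy as np, cv2
def snap(n,tag):
    p=capture(n); im=np.array(p["image"]); cv2.imwrite(f"pics/{tag}.png",cv2.resize(im,None,fx=1.5,fy=1.5)); np.savez(f"{tag}.npz",**{k:np.array(v) for k,v in p.items()}); return p
def to_world(p,u,v,z=None):
    K=np.array(p["mtx"]);k=float(p["k1"]);
    xd=(u-K[0,2])/K[0,0];yd=(v-K[1,2])/K[1,1]
    x,y=xd,yd
    for _ in range(20):
        f=1+k*(x*x+y*y);x,y=xd/f,yd/f
    if z is None:
        zm=np.array(p["z_map"]);z=zm[int(round(v)),int(round(u))]
    c=np.array([x*z,-y*z,-z]);
    return np.array(p["eye"])+np.array(p["attitude"])@c
E
python3 - <<'E'
from h import *
s=sense();print(s)
for n in("scene","top"):
    p=snap(n,n+"0");print(n,p["mtx"],p["k1"],p["eye"],p["attitude"])
    for t in("nut_1_grip","wheel_face","stand"):
        print(t,[(np.round(d["centre"],1),round(d["confidence"],2)) for d in mark_of(p,t)])
E
```

```text
pics
{'time_s': 0.0, 'joints': array([ 8.06486086e+01,  2.20901198e+01,  3.80977606e-01, -3.20013328e-02,
       -6.84090207e+01, -1.48163512e+01]), 'joint_velocities': array([-0.0441926 , -0.02905371,  0.06312791, -0.03696192,  0.06022353,
       -0.04534721]), 'effort': array([-4.51532196e-04, -3.90666604e+01,  1.87404835e+01,  4.22000304e+00,
        1.09661478e-02, -1.95373077e-04]), 'tcp_pos': array([0.25562293, 0.56973185, 0.24046668]), 'ee_rot': array([[-8.47534214e-04, -4.09596538e-01, -9.12266385e-01],
       [-1.95048185e-03, -9.12264300e-01,  4.09597414e-01],
       [-9.99997739e-01,  2.12650685e-03, -2.57354047e-05]]), 'wrist_force': array([-0.23949689, -0.21891058,  1.09441099]), 'moment': array([-0.02162345, -0.00550967, -0.00764471]), 'gripper_width': 0.9953651080335387}
scene [[473.88595467   0.         254.34088603]
 [  0.         473.88595467 197.18941256]
 [  0.           0.           1.        ]] 0.02018026906124974 [1.17091208 0.32847856 1.13438174] [[-0.44183664 -0.72293751  0.53117017]
 [ 0.89708644 -0.35872224  0.25798115]
 [ 0.00403831  0.59049108  0.80703406]]
nut_1_grip [(array([256.8, 183.7]), 0.54)]
wheel_face [(array([222. , 181.4]), 0.74)]
stand []
top [[394.20507681   0.         260.41061605]
 [  0.         394.20507681 199.58969564]
 [  0.           0.           1.        ]] 0.020246949691724803 [0.44411745 0.01176453 1.28051604] [[ 0.00373945  0.9942632  -0.10689579]
 [-0.99991723  0.00503374  0.01184067]
 [ 0.01231083  0.10684266  0.99419972]]
nut_1_grip [(array([252.5, 214. ]), 0.62)]
wheel_face [(array([286.2, 203.3]), 0.68)]
stand []
```

View pics/scene0.png

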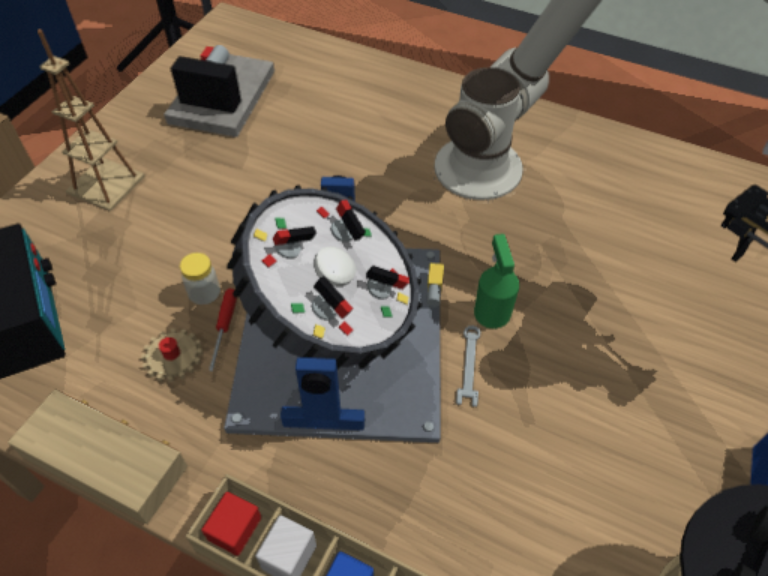

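View pics/top0.png

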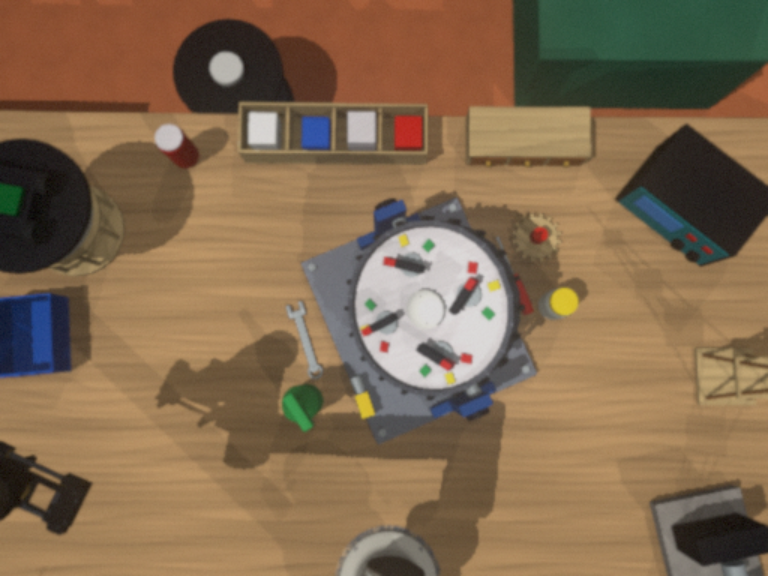

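```bash
python3 - <<'E'
import numpy as np,cv2
for n,b in(("top0",(225,135,355,270)),("scene0",(150,115,290,245))):
    d=np.load(n+".npz");im=d["image"][b[1]:b[3],b[0]:b[2]]
    cv2.imwrite(f"pics/{n}z.png",cv2.resize(im,None,fx=4.4,fy=4.4,interpolation=cv2.INTER_CUBIC))
E
cat > plane.py <<'E'
from h import *
def world_map(p):
    K=np.array(p["mtx"]);k=float(p["k1"]);zm=np.array(p["z_map"]).astype(float)
    H,W=zm.shape;v,u=np.mgrid[:H,:W]
    xd=(u-K[0,2])/K[0,0];yd=(v-K[1,2])/K[1,1];x,y=xd,yd
    for _ in range(15):
        f=1+k*(x*x+y*y);x,y=xd/f,yd/f
    P=np.stack([x*zm,-y*zm,-zm],-1)
    return np.array(p["eye"])+P@np.array(p["attitude"]).T
E
python3 - <<'E'
from plane import *
rng=np.random.default_rng(0)
for n,c in(("top0",(286,203)),("scene0",(222,181))):
    p=np.load(n+".npz");Wm=world_map(p);im=p["image"].astype(int)
    v,u=np.mgrid[:384,:512]
    near=(np.hypot(u-c[0],v-c[1])<55)&(im.min(-1)>130)&(im.max(-1)-im.min(-1)<40)&(p["z_map"]>0)
    X=Wm[near];best=None
    for _ in range(400):
        a=X[rng.choice(len(X),3,False)];nn=np.cross(a[1]-a[0],a[2]-a[0]);l=np.linalg.norm(nn)
        if l<1e-6: continue
        nn/=l;r=abs((X-a[0])@nn)<.003
        if best is None or r.sum()>best.sum():best=r
    m=X[best].mean(0);nn=np.linalg.svd(X[best]-m)[2][2];nn*=np.sign(nn[2])
    print(n,len(X),best.sum(),m,nn,np.degrees(np.arccos(nn[2])),np.degrees(np.arctan2(nn[1],nn[0])))
E
```

```text
top0 7171 5583 [ 0.54829733 -0.07321256  0.21409185] [-0.18469245  0.42449152  0.88639475] 27.576348903194436 113.5134250762638
scene0 5405 4373 [ 0.55957468 -0.06256668  0.2079299 ] [-0.18662602  0.42472076  0.88587979] 27.640015924601062 113.7211075594978
```

View pics/top0z.png

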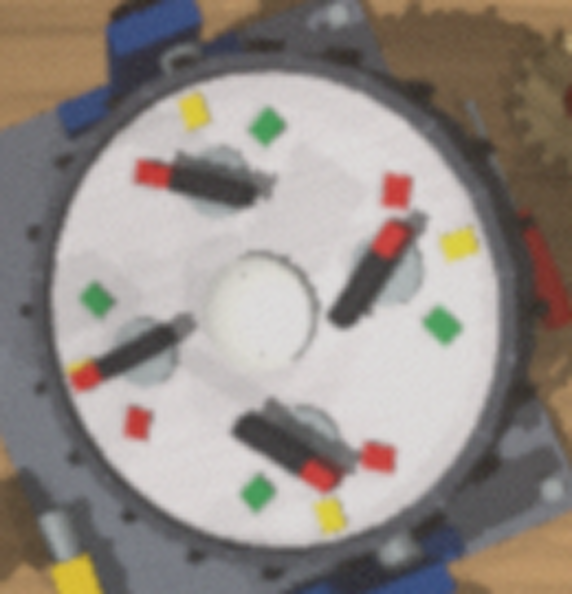

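View pics/scene0z.png

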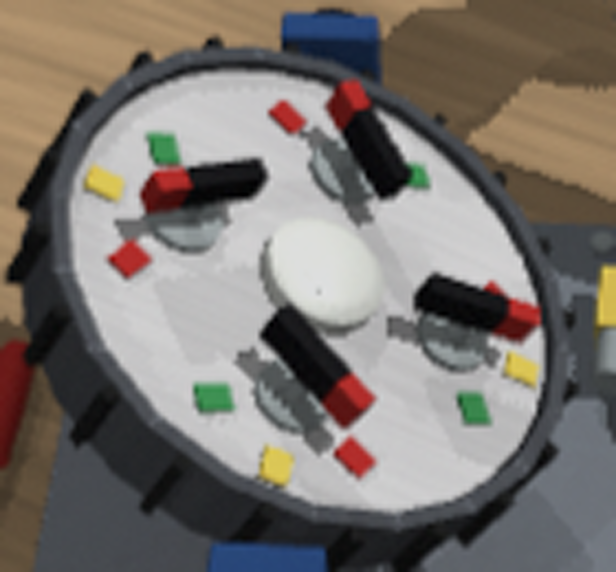

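```bash
cat > bars.py <<'E'
from plane import *
N=np.array([-.1857,.4246,.8861]);N/=np.linalg.norm(N)
ex=np.array([1,0,0])-N*N[0];ex/=np.linalg.norm(ex);ey=np.cross(N,ex)
def analyse(p,C,n0):
    Wm=world_map(p);im=p["image"].astype(int);ok=np.array(p["z_map"])>0
    R=Wm-C;a=R@ex;b=R@ey;h=R@N
    return a,b,h,im,ok
E
python3 - <<'E'
from bars import *
# hub cap + marks: centre
for n in("top0","scene0"):
    p=np.load(n+".npz");C0=np.array([.553,-.069,.2112])
    a,b,h,im,ok=analyse(p,C0,0)
    face=ok&(abs(h)<.006)&(np.hypot(a,b)<.2)
    print(n,'face h med',np.median(h[face]))
    cap=ok&(h>.015)&(h<.026)&(im.min(-1)>130)&(np.hypot(a,b)<.06)
    # cap center via min enclosing circle
    pts=np.stack([a[cap],b[cap]],1).astype(np.float32);print('cap',cv2.minEnclosingCircle(pts),pts.mean(0),np.median(h[cap]))
    bgr=im;B,G,Rr=[bgr[...,i] for i in range(3)]
    for nm,m in(("Y",(Rr>150)&(G>130)&(B<110)),("Gr",(G>Rr+40)&(G>B+30)),("R",(Rr>150)&(G<80)&(B<80))):
        mm=(ok&m&(np.hypot(a,b)<.17)&(h<.015)&(h>-.012)).astype(np.uint8)
        nc,l,st,_=cv2.connectedComponentsWithStats(mm)
        for i in range(1,nc):
            if st[i,4]>6: q=l==i;print(nm,st[i,4],np.round([a[q].mean()*1e3,b[q].mean()*1e3,h[q].mean()*1e3],1))
    dark=ok&(h>.036)&(h<.056)&(np.hypot(a,b)<.15)
    nc,l,st,_=cv2.connectedComponentsWithStats(dark.astype(np.uint8))
    for i in range(1,nc):
        if st[i,4]<25: continue
        q=l==i;P=np.stack([a[q],b[q]],1).astype(np.float32)*1000
        r=cv2.minAreaRect(P);red=q&(Rr>130)&(G<90)
        print('bar',st[i,4],np.round(r[0],1),np.round(r[1],1),round(r[2],1),'mean',P.mean(0).round(1),'red',np.round([a[red].mean()*1e3,b[red].mean()*1e3],1),'h',np.percentile(h[q]*1e3,[50,90]).round(1))
E
```

```text
top0 face h med 0.0015641187373442679
cap ((-0.008180323988199234, 0.0016912887804210186), 0.03581996634602547) [-0.00875329  0.00082779] 0.02008905836909232
Y 31 [117.7  38.    4.9]
Y 31 [  26.5 -124.3    4.1]
Y 30 [-136.4  -32.9    4.6]
Gr 34 [104.6  -9.4   4.6]
Gr 26 [  2.6 116.6   4.9]
Gr 38 [ -21.2 -110.5    4. ]
Gr 31 [-123.    14.3    4.5]
R 20 [ 59.8 -87.5   3.3]
R 17 [-78.1  93.6   4.5]
R 21 [-100.2  -66.3    4.7]
bar 142 [72.8 24.7] [69.6 14.1] 73.6 mean [72.8 22.8] red [81.5 48.6] h [46.9 49.5]
bar 166 [ 14. -79.] [15.  70.4] 53.0 mean [ 14.2 -80.8] red [ 32.8 -95.4] h [47.  49.7]
bar 132 [-31.4  83.4] [14.2 68. ] 23.8 mean [-31.   81.6] red [-42.  105.3] h [47.1 49.4]
bar 164 [-90.5 -20.8] [69.6 15.5] 58.1 mean [-89.9 -21.6] red [-103.2  -42.7] h [46.3 49.3]
scene0 face h med -0.0007026250506704103
cap ((-0.003940534312278032, -0.008778530173003674), 0.043410010635852814) [-0.00493549  0.0045406 ] 0.018375485698335362
Y 36 [  27.2 -122.9    1.7]
Y 37 [-43.3 131.1   1.7]
Y 46 [118.8  39.5   1.6]
Gr 39 [ -20.4 -109.7    1.4]
Gr 14 [-124.5   19.1    1.9]
Gr 48 [104.   -8.4   1.1]
Gr 38 [  2.6 117.1   1.2]
R 25 [-100.2  -63.8    1.3]
R 38 [ 60.  -86.4   1.7]
R 36 [82.5 73.5  1.8]
bar 158 [-88.3 -17.8] [71.7 17.8] 56.3 mean [-86.1 -17. ] red [-102.   -39.2] h [43.9 46.2]
bar 176 [ 16.4 -77.2] [16.9 71.4] 53.2 mean [ 18.  -76.9] red [ 34.9 -92.2] h [44.  46.3]
bar 166 [-28.6  87.5] [17.2 70. ] 21.0 mean [-27.7  85.8] red [-40.5 109.6] h [43.6 46. ]
bar 197 [75.1 27.4] [69.8 17.7] 73.4 mean [76.3 27.7] red [81.9 51. ] h [43.9 46.3]
```

```bash
cat > plan.py <<'E'
import numpy as np
N=np.array([-.1857,.4246,.8861]);N/=np.linalg.norm(N)
ex=np.array([1,0,0])-N*N[0];ex/=np.linalg.norm(ex);ey=np.cross(N,ex)
C0=np.array([.553,-.069,.2112])+.0007*N
CEN=np.array([-7.5,3.5]);PSI=15.5
ANG=dict(B=15.5,C=-74.5,D=-164.5,A=105.5)
uh=np.array([ex[2],ey[2]]);uh/=np.linalg.norm(uh);w=np.array([-uh[1],uh[0]])
HT=27.
d_=lambda a:np.array([np.cos(np.radians(a)),np.sin(np.radians(a))])
piv=lambda k:CEN+85*d_(ANG[k])
def world(ab,h): return C0*1000+ab[0]*ex+ab[1]*ey+h*N
def tcp(ab,h=HT): return world(ab,h)+[0,0,19]
def centre(k,t,rc,gap=0):
    th=ANG[k]+63.025-np.degrees(t);d=d_(th);n=np.array([-d[1],d[0]])
    cs=[i*15*w+j*uh for i in(-1,1) for j in(-10.7,21)]
    c=min(cs,key=lambda c:c@n)
    s=-(c@n)
    ctr=piv(k)+rc*d+(7+gap+s)*n
    return ctr,rc+c@d
E
python3 - <<'E'
from plan import *
for k in "CBDA":
  for t in np.arange(0,2.21,.2):
    print(k,round(t,1),[(np.round(tcp(centre(k,t,rc)[0])).astype(int).tolist(),round(centre(k,t,rc)[1],1)) for rc in(15,25,35)])
E
```

```text
C 0.0 [([584, -99, 282], np.float64(13.7)), ([593, -100, 285], np.float64(23.7)), ([603, -101, 287], np.float64(33.7))]
C 0.2 [([589, -103, 285], np.float64(18.9)), ([598, -106, 288], np.float64(28.9)), ([607, -108, 292], np.float64(38.9))]
C 0.4 [([592, -109, 289], np.float64(23.8)), ([600, -113, 293], np.float64(33.8)), ([609, -118, 296], np.float64(43.8))]
C 0.6 [([594, -116, 292], np.float64(28.5)), ([600, -122, 297], np.float64(38.5)), ([607, -128, 301], np.float64(48.5))]
C 0.8 [([592, -123, 296], np.float64(32.6)), ([597, -130, 300], np.float64(42.6)), ([603, -137, 305], np.float64(52.6))]
C 1.0 [([588, -130, 298], np.float64(36.0)), ([592, -138, 303], np.float64(46.0)), ([595, -146, 307], np.float64(56.0))]
C 1.2 [([588, -134, 300], np.float64(7.5)), ([590, -143, 305], np.float64(17.5)), ([592, -152, 309], np.float64(27.5))]
C 1.4 [([587, -139, 302], np.float64(11.0)), ([587, -148, 306], np.float64(21.0)), ([586, -157, 311], np.float64(31.0))]
C 1.6 [([584, -143, 304], np.float64(14.6)), ([582, -152, 307], np.float64(24.6)), ([579, -161, 311], np.float64(34.6))]
C 1.8 [([579,
[... 3825 characters left out ...]
oat64(45.7))]
A 1.2 [([491, 24, 204], np.float64(-2.6)), ([489, 33, 199], np.float64(7.4)), ([487, 42, 195], np.float64(17.4))]
A 1.4 [([490, 29, 201], np.float64(1.5)), ([490, 38, 197], np.float64(11.5)), ([491, 47, 193], np.float64(21.5))]
A 1.6 [([492, 35, 199], np.float64(6.1)), ([494, 44, 195], np.float64(16.1)), ([496, 53, 191], np.float64(26.1))]
A 1.8 [([495, 40, 197], np.float64(11.1)), ([499, 49, 194], np.float64(21.1)), ([503, 57, 191], np.float64(31.1))]
A 2.0 [([501, 44, 196], np.float64(16.3)), ([507, 52, 194], np.float64(26.3)), ([512, 60, 191], np.float64(36.3))]
A 2.2 [([508, 47, 196], np.float64(21.4)), ([515, 54, 195], np.float64(31.4)), ([522, 60, 193], np.float64(41.4))]
```

```bash
cat >> plan.py <<'E'
def show(k,lst):
    for t,rc,gap in lst: print(k,t,rc,gap,np.round(tcp(centre(k,t,rc,gap)[0]),0),'contact',round(centre(k,t,rc)[1],1))
E
python3 - <<'E'
from plan import *
show('C',[(.3,10,12),(.3,10,0),(.5,10,0),(.7,10,0),(.9,10,0),(1.1,10,0),(1.1,10,12)])
show('B',[(0,15,12),(.1,15,0),(.3,15,0),(.5,15,0),(.7,12,0),(.9,10,0),(1.1,10,0),(1.1,10,12)])
show('D',[(.2,15,12),(.3,15,0),(.5,15,0),(.7,12,0),(.9,12,0),(1.1,12,0),(1.1,12,12)])
E
```

```text
C 0.3 10 12 [592. -94. 282.] contact 16.4
C 0.3 10 0 [ 587. -104.  285.] contact 16.4
C 0.5 10 0 [ 589. -110.  289.] contact 21.2
C 0.7 10 0 [ 590. -116.  292.] contact 25.6
C 0.9 10 0 [ 588. -123.  295.] contact 29.4
C 1.1 10 0 [ 587. -128.  297.] contact 0.8
C 1.1 10 12 [ 599. -124.  297.] contact 0.8
B 0 15 12 [583. -10. 239.] contact 5.4
B 0.1 15 0 [595.  -8. 241.] contact 7.9
B 0.3 15 0 [600.  -3. 240.] contact 12.9
B 0.5 15 0 [606.   0. 239.] contact 18.1
B 0.7 12 0 [611.   1. 240.] contact 20.1
B 0.9 10 0 [617.  -0. 242.] contact 22.8
B 1.1 10 0 [623.   0. 243.] contact -2.8
B 1.1 10 12 [620.  11. 237.] contact -2.8
D 0.2 15 12 [ 488. -105.  265.] contact 17.8
D 0.3 15 0 [ 474. -103.  261.] contact 19.6
D 0.5 15 0 [ 468. -105.  261.] contact 23.0
D 0.7 12 0 [ 464. -103.  259.] contact 23.2
D 0.9 12 0 [ 458. -102.  257.] contact 25.8
D 1.1 12 0 [ 454. -102.  256.] contact -1.9
D 1.1 12 12 [ 457. -112.  262.] contact -1.9
```

```bash
python3 -m creep '[[0,0,0,50,-0.1],[0,20,-40,100,-0.25],[0,40,-80,130,-0.4],[0,60,-120,140,-0.55],[0,80,-160,150,-0.7],[0,100,-200,150,-0.736],[0,120,-240,150,-0.736],[0,140,-280,150,-0.736]]'
```

```text
time_s: 1.2
tcp_pos: [0.3962, 0.288, 0.3921]
ee_rot: [[0.001, -0.916, -0.401], [0.001, -0.401, 0.916], [-1.0, -0.001, 0.001]]
wrist_force: [0.7, 0.9, -0.4]
gripper_width: 0.357
```

```bash
python3 -m creep '[[0,22,-42,0,0],[0,44,-84,0,0],[0,66,-126,0,0],[0,88,-168,-5,0],[0,110,-210,-10,0],[0,132,-252,-15,0],[0,154,-294,-20,0],[0,176,-336,-20,0]]'
```

```text
time_s: 2.0
tcp_pos: [0.5725, -0.0499, 0.3714]
ee_rot: [[-0.0, -0.916, -0.401], [0.001, -0.401, 0.916], [-1.0, -0.0, 0.001]]
wrist_force: [-0.5, 0.6, 0.4]
gripper_width: 0.002
```

```bash
python3 -m creep '[[0,20,-42,0,0],[0,20,-42,-40,0],[0,20,-42,-85,0],[0,15,-54,-86,0],[0,16,-60,-82,0],[0,17,-66,-79,0],[0,17,-66,-79,0],[0,17,-66,-79,0]]'
python3 - <<'E'
from h import *
snap("scene","s1");snap("top","t1");print(sense()["time_s"])
for n,b in(("t1",(225,135,355,270)),("s1",(150,115,290,245))):
    d=np.load(n+".npz");im=d["image"][b[1]:b[3],b[0]:b[2]]
    cv2.imwrite(f"pics/{n}z.png",cv2.resize(im,None,fx=4.,fy=4.,interpolation=cv2.INTER_CUBIC))
E
```

```text
time_s: 2.8
tcp_pos: [0.5904, -0.1159, 0.2948]
ee_rot: [[0.004, -0.916, -0.401], [0.001, -0.401, 0.916], [-1.0, -0.004, -0.001]]
wrist_force: [-0.5, -0.4, 0.6]
gripper_width: 0.007
2.9
```

View pics/s1.png

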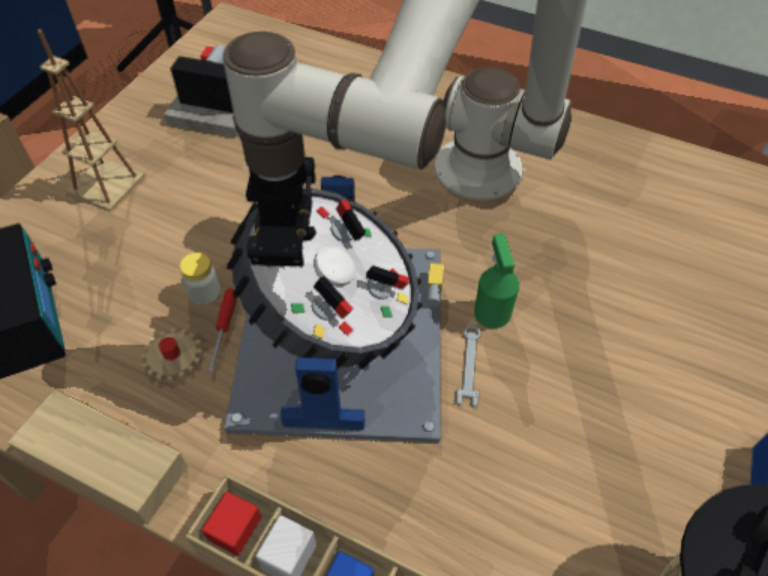

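```bash
python3 -m creep '[[0,-1,-4,1,0],[0,-2,-7,1,0],[0,-3,-10,1,0],[0,-4,-12,2,0],[0,-4,-12,2,0],[0,6,-8,3,0],[0,8,-6,40,0],[0,8,-6,90,0]]'
python3 -m creep '[[0,-20,40,0,0],[0,-40,80,0,0],[0,-60,120,0,0],[0,-70,140,0,0],[0,-80,180,0,0],[0,-90,220,0,0],[0,-90,250,0,0],[0,-90,250,0,0]]'
cat > look.py <<'E'
import sys
from bars import *
tag=sys.argv[1]
CEN=np.array([-7.5,3.5]);ANG=dict(B=15.5,C=-74.5,D=-164.5,A=105.5)
C0=np.array([.553,-.069,.2112])
for n in("scene","top"):
    p=snap(n,n+tag);a,b,h,im,ok=analyse(p,C0,0)
    off=-.0012 if n=="scene" else .0018
    h=h-off;B,G,Rr=[im[...,i] for i in range(3)]
    for k,an in ANG.items():
        c=(CEN+85*np.array([np.cos(np.radians(an)),np.sin(np.radians(an))]))/1e3
        q=ok&(h>.034)&(h<.052)&(np.hypot(a-c[0],b-c[1])<.042)&(im.max(-1)<215)
        if q.sum()<60: print(n,k,'few',q.sum());continue
        P=np.stack([a[q],b[q]],1)*1e3;m=P.mean(0);v=np.linalg.svd(P-m)[2][0]
        red=q&(Rr>110)&(G<80)
        if red.sum()<4: print(n,k,'nored');rd=v
        else: rd=np.array([a[red].mean(),b[red].mean()])*1e3-m
        if v@rd<0:v=-v
        th=np.degrees(np.arctan2(v[1],v[0]));t=(an+63.025-th+180)%360-180
        print(n,k,'turn %.2f'%np.radians(t),'n',q.sum(),'red',red.sum(),'c-off',np.round(m-c*1e3,1))
print(sense()["time_s"])
E
python3 look.py 2
```

```text
time_s: 3.7
tcp_pos: [0.5975, -0.1218, 0.3815]
ee_rot: [[-0.006, -0.916, -0.402], [0.0, -0.402, 0.916], [-1.0, 0.006, 0.003]]
wrist_force: [1.5, 0.4, 0.1]
gripper_width: 0.005
time_s: 4.5
tcp_pos: [0.5077, 0.1307, 0.3812]
ee_rot: [[-0.007, -0.914, -0.405], [-0.001, -0.405, 0.914], [-1.0, 0.006, 0.002]]
wrist_force: [-0.6, -0.1, -0.1]
gripper_width: 0.006
scene B nored
scene B turn -3.05 n 225 red 1 c-off [2.  0.7]
scene C turn 0.80 n 211 red 37 c-off [2.6 1.6]
scene D nored
scene D turn -2.79 n 183 red 0 c-off [3.4 1.8]
scene A turn 0.98 n 188 red 28 c-off [2.7 0.4]
top B turn 0.09 n 143 red 18 c-off [-1.7 -3.6]
top C turn 0.79 n 159 red 42 c-off [-1.1 -2.4]
top D turn 0.37 n 164 red 29 c-off [-0.7 -2.9]
top A turn 0.95 n 131 red 19 c-off [-0.6 -4.1]
4.6
```

View pics/top2.png

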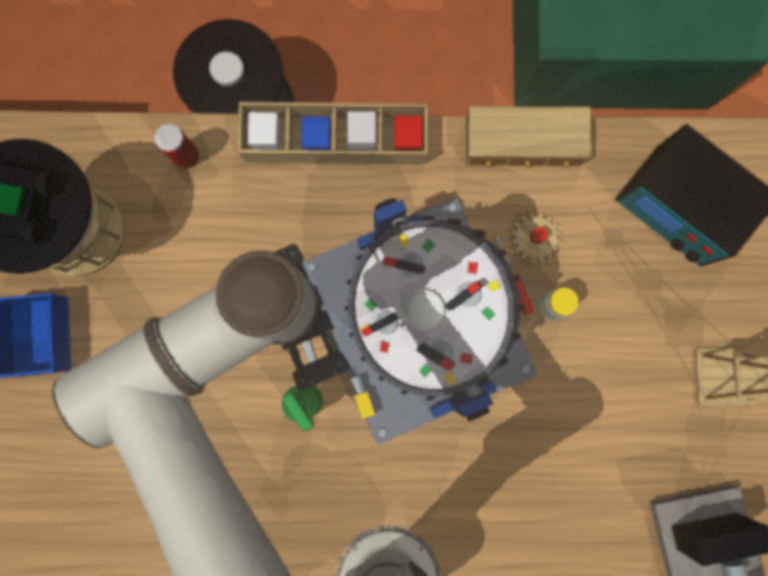

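```bash
python3 - <<'E'
from plan import *
show('C',[(.8,12,12),(1.1,12,0),(1.35,14,0),(1.35,14,12)])
E
```

```text
C 0.8 12 12 [ 601. -114.  293.] contact 29.6
C 1.1 12 0 [ 588. -130.  298.] contact 2.8
C 1.35 14 0 [ 587. -137.  301.] contact 9.1
C 1.35 14 12 [ 599. -136.  303.] contact 9.1
```

```bash
python3 -m creep '[[0,20,-40,0,0],[0,40,-80,0,0],[0,60,-120,0,0],[0,80,-160,0,0],[0,95,-200,0,0],[0,96,-244,0,0],[0,96,-244,-40,0],[0,96,-244,-60,0]]'
```

```text
time_s: 5.4
tcp_pos: [0.6025, -0.1189, 0.3183]
ee_rot: [[-0.011, -0.917, -0.398], [-0.001, -0.398, 0.918], [-1.0, 0.011, 0.003]]
wrist_force: [-0.3, 1.2, -0.7]
gripper_width: 0.007
```

```bash
python3 -m creep '[[0,0,-3,-21,0],[0,-8,-11,-20,0],[0,-14,-15,-18,0],[0,-17,-17,-17,0],[0,-17,-17,-17,0],[0,-5,-15,-15,0],[0,-3,-15,30,0],[0,-3,-15,70,0]]'
python3 -m creep '[[0,-20,40,0,0],[0,-40,80,0,0],[0,-60,120,0,0],[0,-70,160,0,0],[0,-80,200,0,0],[0,-90,240,0,0],[0,-90,240,0,0],[0,-90,240,0,0]]'
python3 look.py 3
```

```text
time_s: 6.2
tcp_pos: [0.5989, -0.1341, 0.3901]
ee_rot: [[-0.013, -0.917, -0.398], [-0.002, -0.398, 0.917], [-1.0, 0.013, 0.003]]
wrist_force: [2.0, -0.7, 0.7]
gripper_width: 0.008
time_s: 7.0
tcp_pos: [0.5083, 0.1064, 0.3914]
ee_rot: [[-0.012, -0.916, -0.4], [-0.003, -0.4, 0.916], [-1.0, 0.012, 0.002]]
wrist_force: [0.4, -0.3, 0.1]
gripper_width: 0.005
scene B nored
scene B turn -3.05 n 230 red 1 c-off [2.3 1.1]
scene C turn 0.91 n 219 red 37 c-off [2.7 1.2]
scene D nored
scene D turn -2.79 n 177 red 0 c-off [2.9 1.5]
scene A turn 0.97 n 186 red 28 c-off [2.9 0.2]
top B turn 0.09 n 143 red 20 c-off [-1.7 -3.4]
top C turn 0.90 n 158 red 41 c-off [-0.9 -2.7]
top D turn 0.35 n 165 red 27 c-off [-0.6 -2.8]
top A turn 0.95 n 133 red 19 c-off [-0.8 -3.9]
7.1
```

```bash
sed -i 's/i\*15\*w/i*8*w/' plan.py; python3 - <<'E'
from plan import *
show('C',[(.9,16,0)])
show('B',[(0,15,14),(.1,15,0),(.3,15,0),(.5,15,0),(.7,15,0),(.9,15,0),(1.1,15,0),(1.1,15,12)])
show('D',[(.2,15,14),(.3,15,0),(.5,15,0),(.7,15,0),(.9,15,0),(1.1,15,0),(1.1,15,12)])
E
```

```text
C 0.9 16 0 [ 585. -131.  298.] contact 36.1
B 0 15 14 [586. -10. 240.] contact 1.6
B 0.1 15 0 [601.  -9. 243.] contact 3.5
B 0.3 15 0 [604.  -5. 241.] contact 7.6
B 0.5 15 0 [608.  -1. 241.] contact 11.9
B 0.7 15 0 [615.   1. 241.] contact 16.4
B 0.9 15 0 [621.   2. 242.] contact 20.8
B 1.1 15 0 [628.   1. 243.] contact 9.1
B 1.1 15 12 [624.  12. 238.] contact 9.1
D 0.2 15 14 [ 485. -104.  264.] contact 12.9
D 0.3 15 0 [ 470. -102.  260.] contact 14.2
D 0.5 15 0 [ 466. -103.  260.] contact 16.9
D 0.7 15 0 [ 460. -104.  259.] contact 19.5
D 0.9 15 0 [ 455. -103.  257.] contact 21.9
D 1.1 15 0 [ 451. -102.  256.] contact 8.1
D 1.1 15 12 [ 454. -112.  261.] contact 8.1
```

```bash
python3 - <<'E'
from plan import *
show('B',[(0,24,14),(.1,24,0),(.3,22,0),(.5,20,0),(.7,18,0),(.9,15,0),(1.1,15,0),(1.3,15,0)])
E
python3 -m creep '[[0,25,-35,0,0],[0,50,-70,0,0],[0,76,-104,0,0],[0,78,-110,-40,0],[0,78,-110,-90,0],[0,78,-110,-120,0],[0,78,-110,-140,0],[0,78,-110,-140,0]]'
```

```text
B 0 24 14 [588.  -2. 237.] contact 10.6
B 0.1 24 0 [603.  -1. 240.] contact 12.5
B 0.3 22 0 [607.   1. 239.] contact 14.6
B 0.5 20 0 [612.   2. 240.] contact 16.9
B 0.7 18 0 [617.   3. 240.] contact 19.4
B 0.9 15 0 [621.   2. 242.] contact 20.8
B 1.1 15 0 [628.   1. 243.] contact 9.1
B 1.3 15 0 [634.   1. 245.] contact 13.5
time_s: 7.9
tcp_pos: [0.585, -0.0066, 0.2476]
ee_rot: [[-0.02, -0.918, -0.395], [-0.004, -0.395, 0.919], [-1.0, 0.02, 0.004]]
wrist_force: [0.3, -0.9, -0.6]
gripper_width: 0.005
```

```bash
python3 -m creep '[[0,3,7,-10,0],[0,10,7,-9,0],[0,18,7,-8,0],[0,23,8,-8,0],[0,28,9,-8,0],[0,32,10,-8,0],[0,36,9,-6,0],[0,41,8,-5,0]]'
python3 -m creep '[[0,2,0,0,0],[0,2,0,0,0],[0,0,10,0,0],[0,-2,14,40,0],[0,-10,40,85,0],[0,-30,70,130,0],[0,-50,110,130,0],[0,-80,150,130,0]]'
python3 look.py 4
```

```text
time_s: 8.7
tcp_pos: [0.6238, 0.0022, 0.2425]
ee_rot: [[-0.027, -0.918, -0.395], [-0.003, -0.395, 0.919], [-1.0, 0.026, 0.008]]
wrist_force: [-5.8, 4.5, 0.5]
gripper_width: 0.003
time_s: 9.5
tcp_pos: [0.5459, 0.1528, 0.3757]
ee_rot: [[-0.019, -0.919, -0.394], [0.0, -0.394, 0.919], [-1.0, 0.017, 0.008]]
wrist_force: [1.5, 0.7, -1.1]
gripper_width: 0.006
scene B nored
scene B turn 0.96 n 184 red 3 c-off [3.3 1.3]
scene C turn 0.91 n 212 red 37 c-off [2.3 1.8]
scene D nored
scene D turn -2.79 n 177 red 0 c-off [3.1 1.7]
scene A turn 0.96 n 193 red 28 c-off [2.9 0.5]
top B turn 0.96 n 168 red 34 c-off [-1.5 -2.8]
top C turn 0.89 n 159 red 38 c-off [-0.8 -2.8]
top D turn 0.36 n 164 red 31 c-off [-0.8 -3. ]
top A turn 0.95 n 130 red 19 c-off [-0.8 -3.7]
9.6
```

```bash
python3 -m creep '[[0,-10,-45,0,0],[0,-20,-90,0,0],[0,-30,-135,0,0],[0,-40,-180,0,0],[0,-50,-225,0,0],[0,-60,-259,-5,0],[0,-60,-259,-50,0],[0,-60,-259,-85,0]]'
```

```text
time_s: 10.4
tcp_pos: [0.4835, -0.1051, 0.2897]
ee_rot: [[-0.017, -0.917, -0.399], [0.0, -0.399, 0.917], [-1.0, 0.016, 0.007]]
wrist_force: [0.9, 0.1, -0.8]
gripper_width: 0.003
```

```bash
python3 -m creep '[[0,1,0,-25,0],[0,-7,1,-28,0],[0,-13,2,-30,0],[0,-18,2,-30,0],[0,-24,1,-31,0],[0,-29,2,-33,0],[0,-34,3,-34,0],[0,-35,4,-35,0]]'
python3 -m creep '[[0,0,0,0,0],[0,3,-10,6,0],[0,3,-12,50,0],[0,-10,20,100,0],[0,-10,60,120,0],[0,-10,110,120,0],[0,-10,160,120,0],[0,-10,210,120,0]]'
python3 look.py 5
```

```text
time_s: 11.2
tcp_pos: [0.4527, -0.1013, 0.2586]
ee_rot: [[-0.003, -0.916, -0.4], [-0.001, -0.4, 0.916], [-1.0, 0.003, 0.0]]
wrist_force: [5.5, -1.8, 2.9]
gripper_width: 0.007
time_s: 12.0
tcp_pos: [0.4421, 0.1062, 0.3798]
ee_rot: [[-0.002, -0.917, -0.4], [-0.0, -0.4, 0.917], [-1.0, 0.002, 0.0]]
wrist_force: [0.2, -0.5, -0.2]
gripper_width: 0.005
scene B turn 0.95 n 190 red 40 c-off [3.7 1.4]
scene C nored
scene C turn -2.24 n 216 red 1 c-off [2.7 1.4]
scene D nored
scene D turn -2.28 n 155 red 0 c-off [3.4 1.4]
scene A turn 0.97 n 190 red 16 c-off [3.1 0.2]
top B turn 0.97 n 163 red 32 c-off [-1.5 -2.6]
top C turn 0.89 n 157 red 33 c-off [-0.7 -2.7]
top D turn 0.87 n 165 red 31 c-off [-0.9 -2.8]
top A turn 0.95 n 133 red 16 c-off [-0.7 -4. ]
12.1
```

View pics/top5.png

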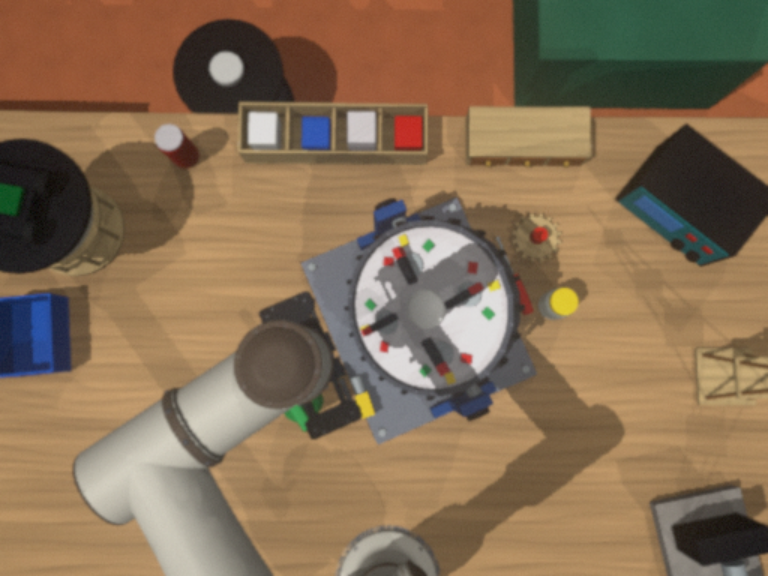

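```bash
python3 - <<'E'
from plan import *
show('A',[(.7,18,12),(.9,18,0),(1.1,22,0),(1.3,24,0),(1.5,24,0),(1.7,24,0),(1.9,22,0),(2.1,20,0),(2.2,20,0),(2.35,20,0),(2.1,20,12)])
show('C',[(.7,18,12),(.9,18,0),(1.1,22,0),(1.3,22,0),(1.5,22,0),(1.7,20,0),(1.9,18,0),(2.1,18,0),(2.2,18,0),(2.35,18,0),(2.1,18,12)])
E
```

```text
A 0.7 18 12 [484.  11. 209.] contact 25.8
A 0.9 18 0 [496.  23. 205.] contact 27.8
A 1.1 22 0 [496.  31. 202.] contact 1.9
A 1.3 24 0 [496.  36. 199.] contact 6.3
A 1.5 24 0 [498.  40. 198.] contact 9.4
A 1.7 24 0 [501.  44. 196.] contact 13.1
A 1.9 22 0 [505.  46. 196.] contact 15.2
A 2.1 20 0 [510.  48. 196.] contact 17.6
A 2.2 20 0 [513.  49. 197.] contact 19.8
A 2.35 20 0 [518.  49. 198.] contact 23.2
A 2.1 20 12 [501.  54. 191.] contact 17.6
C 0.7 18 12 [ 599. -118.  295.] contact 35.7
C 0.9 18 0 [ 586. -132.  299.] contact 38.1
C 1.1 22 0 [ 584. -140.  302.] contact 12.1
C 1.3 22 0 [ 582. -144.  303.] contact 14.1
C 1.5 22 0 [ 579. -147.  304.] contact 16.4
C 1.7 20 0 [ 575. -149.  304.] contact 17.0
C 1.9 18 0 [ 571. -149.  304.] contact 17.6
C 2.1 18 0 [ 566. -151.  303.] contact 20.3
C 2.2 18 0 [ 563. -151.  303.] contact 21.6
C 2.35 18 0 [ 559. -150.  302.] contact 23.5
C 2.1 18 12 [ 575. -157.  308.] contact 20.3
```

```bash
python3 - <<'E'
from plan import *
show('A',[(.7,24,12),(.9,26,0),(1.1,32,0),(1.3,34,0),(1.5,34,0),(1.7,32,0),(1.9,30,0),(2.1,28,0),(2.2,26,0),(2.35,26,0),(2.1,26,12)])
E
python3 -m creep '[[0,5,-20,0,0],[0,15,-50,0,0],[0,25,-75,0,0],[0,38,-88,-30,0],[0,38,-88,-80,0],[0,38,-88,-120,0],[0,38,-88,-160,0],[0,38,-88,-170,0]]'
```

```text
A 0.7 24 12 [481.  15. 206.] contact 31.8
A 0.9 26 0 [493.  30. 202.] contact 35.8
A 1.1 32 0 [494.  39. 197.] contact 11.9
A 1.3 34 0 [495.  45. 195.] contact 16.3
A 1.5 34 0 [499.  49. 194.] contact 19.4
A 1.7 32 0 [504.  51. 193.] contact 21.1
A 1.9 30 0 [509.  53. 194.] contact 23.2
A 2.1 28 0 [515.  54. 195.] contact 25.6
A 2.2 26 0 [517.  53. 196.] contact 25.8
A 2.35 26 0 [523.  53. 197.] contact 29.2
A 2.1 26 12 [505.  59. 190.] contact 23.6
time_s: 12.9
tcp_pos: [0.4776, 0.0192, 0.2048]
ee_rot: [[-0.013, -0.914, -0.404], [-0.003, -0.404, 0.915], [-1.0, 0.013, 0.003]]
wrist_force: [-1.1, -0.0, -1.1]
gripper_width: 0.002
```

```bash
python3 -m creep '[[0,9,11,-2,0],[0,14,15,-5,0],[0,16,21,-8,0],[0,17,26,-10,0],[0,21,30,-11,0],[0,26,32,-12,0],[0,31,34,-11,0],[0,36,35,-10,0]]'
python3 look.py 6
```

```text
time_s: 13.7
tcp_pos: [0.512, 0.0543, 0.1959]
ee_rot: [[-0.018, -0.914, -0.404], [-0.003, -0.404, 0.915], [-1.0, 0.017, 0.004]]
wrist_force: [-6.5, -0.5, 0.7]
gripper_width: 0.009
scene B turn 0.95 n 190 red 41 c-off [3.3 1.1]
scene C turn 0.90 n 214 red 37 c-off [2.3 1.9]
scene D nored
scene D turn -2.27 n 159 red 0 c-off [4.1 1.6]
scene A few 43
top B turn 0.96 n 163 red 33 c-off [-1.4 -2.7]
top C turn 0.90 n 157 red 40 c-off [-0.6 -3. ]
top D turn 0.87 n 170 red 29 c-off [-0.5 -2.8]
top A few 42
13.8
```

```bash
python3 -m creep '[[0,2,0,0,0],[0,4,0,0,0],[0,6,-1,1,0],[0,7,-1,1,0],[0,8,-1,1,0],[0,8,-1,1,0],[0,8,-1,1,0],[0,8,-1,1,0]]'
```

```text
time_s: 14.6
tcp_pos: [0.5191, 0.0543, 0.1976]
ee_rot: [[-0.019, -0.914, -0.404], [-0.002, -0.404, 0.915], [-1.0, 0.019, 0.006]]
wrist_force: [-10.2, 2.3, 3.9]
gripper_width: 0.002
```

```bash
python3 -m creep '[[0,1,-1,1,0],[0,2,-3,2,0],[0,3,-4,3,0],[0,3,-4,3,0],[0,-5,10,-2,0],[0,-15,25,0,0],[0,-20,45,40,0],[0,-30,80,90,0]]'
python3 -m creep '[[0,-10,30,40,0],[0,-20,60,60,0],[0,-30,90,80,0],[0,-30,110,80,0],[0,-30,110,80,0],[0,-30,110,80,0],[0,-30,110,80,0],[0,-30,110,80,0]]'
python3 look.py 7
```

```text
time_s: 15.4
tcp_pos: [0.4921, 0.1283, 0.2799]
ee_rot: [[-0.017, -0.915, -0.404], [-0.002, -0.404, 0.915], [-1.0, 0.016, 0.005]]
wrist_force: [1.5, 1.6, 1.2]
gripper_width: 0.006
time_s: 16.2
tcp_pos: [0.4624, 0.2375, 0.3595]
ee_rot: [[-0.017, -0.915, -0.403], [-0.003, -0.403, 0.915], [-1.0, 0.017, 0.004]]
wrist_force: [-0.2, -0.1, -0.2]
gripper_width: 0.003
scene B nored
scene B turn 0.96 n 190 red 3 c-off [3.8 1.4]
scene C turn 0.91 n 216 red 37 c-off [2.5 1.6]
scene D turn 0.87 n 158 red 29 c-off [3.7 1.5]
scene A nored
scene A turn 2.19 n 180 red 1 c-off [2.7 1. ]
top B turn 0.97 n 164 red 37 c-off [-1.7 -2.7]
top C turn 0.89 n 158 red 36 c-off [-0.7 -2.8]
top D turn 0.87 n 171 red 44 c-off [-0.6 -2.8]
top A turn 2.19 n 160 red 23 c-off [-1.3 -3.2]
16.3
```

```bash
python3 -m creep '[[0,18,-46,15,0],[0,36,-92,20,0],[0,54,-138,20,0],[0,72,-184,20,0],[0,90,-230,20,0],[0,108,-276,20,0],[0,126,-322,20,0],[0,143,-358,20,0]]'
python3 - <<'E'
from plan import *
show('C',[(.8,22,14),(.9,24,0),(1.1,26,0),(1.3,28,0),(1.5,28,0),(1.7,26,0),(1.9,24,0),(2.1,24,0),(2.2,24,0),(2.35,24,0),(2.1,24,12)])
E
```

```text
time_s: 17.1
tcp_pos: [0.6055, -0.1237, 0.3796]
ee_rot: [[-0.017, -0.916, -0.401], [-0.003, -0.401, 0.916], [-1.0, 0.017, 0.004]]
wrist_force: [0.2, 0.4, 1.1]
gripper_width: 0.003
C 0.8 22 14 [ 602. -124.  298.] contact 41.0
C 0.9 24 0 [ 588. -137.  301.] contact 44.1
C 1.1 26 0 [ 585. -144.  304.] contact 16.1
C 1.3 28 0 [ 582. -149.  306.] contact 20.1
C 1.5 28 0 [ 578. -153.  307.] contact 22.4
C 1.7 26 0 [ 573. -154.  306.] contact 23.0
C 1.9 24 0 [ 568. -154.  305.] contact 23.6
C 2.1 24 0 [ 562. -155.  305.] contact 26.3
C 2.2 24 0 [ 559. -155.  304.] contact 27.6
C 2.35 24 0 [ 554. -154.  302.] contact 29.5
C 2.1 24 12 [ 571. -162.  310.] contact 26.3
```

```bash
python3 -m creep '[[0,-2,-4,-45,0],[0,-2,-4,-80,0],[0,-10,-10,-79,0],[0,-18,-16,-78,0],[0,-21,-20,-76,0],[0,-23,-25,-74,0],[0,-27,-29,-73,0],[0,-32,-30,-74,0]]'
```

```text
time_s: 17.9
tcp_pos: [0.5766, -0.1533, 0.3094]
ee_rot: [[-0.005, -0.916, -0.402], [-0.003, -0.402, 0.916], [-1.0, 0.006, -0.001]]
wrist_force: [5.8, 1.5, 0.6]
gripper_width: 0.008
```

Now on to home: (568,-154,305), (560,-154,304), then beyond slightly.

```bash
python3 -m creep '[[0,-4,-1,-3,0],[0,-9,-1,-4,0],[0,-13,-2,-4,0],[0,-17,-2,-5,0],[0,-20,-1,-6,0],[0,-22,-1,-6,0],[0,-22,-1,-6,0],[0,-22,-1,-6,0]]'
```

```text
time_s: 18.7
tcp_pos: [0.5559, -0.1547, 0.3061]
ee_rot: [[0.001, -0.916, -0.402], [-0.004, -0.402, 0.916], [-1.0, 0.001, -0.004]]
wrist_force: [3.6, 0.2, 3.1]
gripper_width: 0.009
```

```bash
python3 -m creep '[[0,-2,1,-1,0],[0,-4,2,-2,0],[0,-5,4,-3,0],[0,-6,6,-4,0],[0,-7,7,-4,0],[0,-7,7,-4,0],[0,-7,7,-4,0],[0,-7,7,-4,0]]'
```

```text
time_s: 19.5
tcp_pos: [0.553, -0.1521, 0.3058]
ee_rot: [[0.014, -0.916, -0.402], [-0.014, -0.402, 0.915], [-1.0, -0.007, -0.018]]
wrist_force: [11.2, -14.0, 2.1]
gripper_width: 0.004
```

```bash
python3 -m creep '[[0,8,-10,6,0],[0,10,-12,50,0],[0,10,-12,80,0],[0,0,30,80,0],[0,-10,80,80,0],[0,-20,130,80,0],[0,-30,180,70,0],[0,-40,230,60,0]]'
python3 -m creep '[[0,-10,40,0,0],[0,-10,50,0,0],[0,-10,50,0,0],[0,-10,50,0,0],[0,-10,50,0,0],[0,-10,50,0,0],[0,-10,50,0,0],[0,-10,50,0,0]]'
python3 look.py 8
python3 - <<'E'
from plan import *
show('B',[(.7,18,12),(.9,20,0),(1.1,24,0),(1.3,26,0),(1.5,26,0),(1.7,26,0),(1.9,24,0),(2.1,22,0),(2.2,22,0),(2.35,22,0),(2.1,24,12)])
show('D',[(.7,18,12),(.9,20,0),(1.1,24,0),(1.3,26,0),(1.5,26,0),(1.7,26,0),(1.9,24,0),(2.1,22,0),(2.2,22,0),(2.35,22,0),(2.1,24,12)])
E
```

```text
time_s: 20.3
tcp_pos: [0.5116, 0.0731, 0.3662]
ee_rot: [[0.009, -0.916, -0.402], [-0.015, -0.402, 0.916], [-1.0, -0.003, -0.018]]
wrist_force: [1.1, 0.6, -0.6]
gripper_width: 0.009
time_s: 21.1
tcp_pos: [0.5017, 0.1225, 0.3662]
ee_rot: [[0.009, -0.916, -0.401], [-0.015, -0.401, 0.916], [-1.0, -0.002, -0.018]]
wrist_force: [-0.1, 1.1, -0.3]
gripper_width: 0.008
scene B turn 0.95 n 191 red 13 c-off [3.9 1.3]
scene C turn 2.19 n 194 red 31 c-off [2.8 1.6]
scene D nored
scene D turn -2.28 n 157 red 0 c-off [4.  1.9]
scene A nored
scene A turn 2.19 n 181 red 3 c-off [2.8 1. ]
top B turn 0.97 n 167 red 29 c-off [-0.9 -2.6]
top C turn 2.19 n 178 red 37 c-off [-1.2 -1.8]
top D turn 0.87 n 168 red 32 c-off [-1.1 -3. ]
top A turn 2.20 n 161 red 16 c-off [-1.3 -3.3]
21.2
B 0.7 18 12 [610.  11. 235.] contact 19.4
B 0.9 20 0 [626.   4. 242.] contact 25.8
B 1.1 24 0 [636.   4. 244.] contact 18.1
B 1.3 26 0 [644.   2. 246.] contact 24.5
B 1.5 26 0 [650.  -2. 250.] contact 29.0
B 1.7 26 0 [654.  -8. 254.] contact 33.4
B 1.9 24 0 [654. -15. 257.] contact 35.5
B 2.1 22 0 [653. -22. 260.] contact 37.1
B 2.2 22 0 [652. -26. 262.] contact 38.7
B 2.35 22 0 [649. -32. 264.] contact 40.7
B 2.1 24 12 [662. -15. 258.] contact 39.1
D 0.7 18 12 [ 465. -114.  265.] contact 22.5
D 0.9 20 0 [ 451. -106.  258.] contact 26.9
D 1.1 24 0 [ 442. -105.  255.] contact 17.1
D 1.3 26 0 [ 436. -103.  253.] contact 21.5
D 1.5 26 0 [432. -99. 251.] contact 24.1
D 1.7 26 0 [429. -94. 248.] contact 26.8
D 1.9 24 0 [430. -89. 245.] contact 27.4
D 2.1 22 0 [431. -84. 243.] contact 27.9
D 2.2 22 0 [432. -81. 242.] contact 29.1
D 2.35 22 0 [434. -76. 240.] contact 30.7
D 2.1 24 12 [422. -91. 245.] contact 29.9
```

```bash
python3 - <<'E'
from plan import *
show('B',[(.7,20,16),(1.1,24,0),(1.3,24,0),(1.5,22,0),(1.7,18,0),(1.9,14,0),(2.1,11,0),(2.2,10,0),(2.35,10,0)])
E
python3 -m creep '[[0,36,-33,0,0],[0,72,-66,0,0],[0,106,-99,0,0],[0,109,-107,-40,0],[0,109,-107,-85,0],[0,109,-107,-120,0],[0,109,-107,-131,0],[0,109,-107,-131,0]]'
```

```text
B 0.7 20 16 [609.  15. 233.] contact 21.4
B 1.1 24 0 [636.   4. 244.] contact 18.1
B 1.3 24 0 [642.   2. 246.] contact 22.5
B 1.5 22 0 [646.  -2. 249.] contact 25.0
B 1.7 18 0 [647.  -7. 251.] contact 25.4
B 1.9 14 0 [646. -11. 253.] contact 25.5
B 2.1 11 0 [645. -16. 255.] contact 26.1
B 2.2 10 0 [644. -19. 256.] contact 26.7
B 2.35 10 0 [642. -24. 258.] contact 28.7
time_s: 22.0
tcp_pos: [0.6102, 0.0156, 0.2339]
ee_rot: [[0.006, -0.916, -0.401], [-0.016, -0.401, 0.916], [-1.0, 0.001, -0.017]]
wrist_force: [-0.5, 0.2, 0.4]
gripper_width: 0.004
```

```bash
python3 -m creep '[[0,10,-4,5,0],[0,20,-9,9,0],[0,26,-12,10,0],[0,32,-14,12,0],[0,36,-18,15,0],[0,37,-23,17,0],[0,36,-27,19,0],[0,35,-32,21,0]]'
python3 -m creep '[[0,0,-2,1,0],[0,-1,-4,2,0],[0,-2,-6,3,0],[0,-3,-8,4,0],[0,-3,-9,4,0],[0,-3,-9,4,0],[0,-3,-9,4,0],[0,-3,-9,4,0]]'
```

```text
time_s: 22.8
tcp_pos: [0.6457, -0.0138, 0.2565]
ee_rot: [[0.009, -0.915, -0.403], [-0.012, -0.403, 0.915], [-1.0, -0.003, -0.015]]
wrist_force: [-1.4, 7.5, -1.0]
gripper_width: 0.006
time_s: 23.6
tcp_pos: [0.6436, -0.0214, 0.2621]
ee_rot: [[0.013, -0.915, -0.403], [-0.01, -0.403, 0.915], [-1.0, -0.008, -0.014]]
wrist_force: [-0.3, 6.5, 0.5]
gripper_width: 0.005
```

```bash
python3 -m creep '[[0,-1,-2,0,0],[0,-2,-4,1,0],[0,-4,-6,1,0],[0,-5,-7,1,0],[0,-5,-7,1,0],[0,-5,-7,1,0],[0,-5,-7,1,0],[0,-5,-7,1,0]]'
```

```text
time_s: 24.4
tcp_pos: [0.6429, -0.0223, 0.263]
ee_rot: [[0.024, -0.914, -0.406], [-0.0, -0.406, 0.914], [-1.0, -0.022, -0.01]]
wrist_force: [8.1, 15.5, -6.3]
gripper_width: 0.004
```

Resisted, so B is at the stop. Retract and look.

```bash
python3 -m creep '[[0,8,12,-4,0],[0,8,16,40,0],[0,8,20,85,0],[0,0,50,110,0],[0,-30,85,110,0],[0,-65,120,110,0],[0,-100,150,110,0],[0,-130,170,110,0]]'
python3 look.py 9
```

```text
time_s: 25.2
tcp_pos: [0.5116, 0.1485, 0.3741]
ee_rot: [[0.026, -0.913, -0.406], [-0.001, -0.407, 0.914], [-1.0, -0.023, -0.012]]
wrist_force: [0.0, 0.0, -0.5]
gripper_width: 0.007
scene B nored
scene B turn -0.93 n 198 red 1 c-off [3.3 0.6]
scene C turn 2.19 n 196 red 31 c-off [3.  1.8]
scene D nored
scene D turn -2.28 n 158 red 0 c-off [3.6 1.5]
scene A nored
scene A turn 2.19 n 184 red 3 c-off [2.9 0.9]
top B turn 2.20 n 155 red 26 c-off [-1.4 -2.9]
top C turn 2.19 n 177 red 38 c-off [-1.1 -1.9]
top D turn 0.87 n 166 red 32 c-off [-0.7 -2.7]
top A turn 2.20 n 162 red 18 c-off [-1.1 -3.2]
25.3
```

```bash
python3 -m creep '[[0,-8,-48,0,0],[0,-16,-96,0,0],[0,-24,-144,0,0],[0,-32,-192,0,0],[0,-40,-235,0,0],[0,-45,-268,-10,0],[0,-45,-268,-55,0],[0,-45,-268,-90,0]]'
```

```text
time_s: 26.1
tcp_pos: [0.4653, -0.1214, 0.2848]
ee_rot: [[0.029, -0.913, -0.406], [-0.001, -0.406, 0.914], [-1.0, -0.026, -0.012]]
wrist_force: [1.1, 0.2, -0.8]
gripper_width: 0.01
```

```bash
python3 -m creep '[[0,0,4,-19,0],[0,-10,11,-25,0],[0,-18,15,-28,0],[0,-24,16,-30,0],[0,-29,18,-32,0],[0,-33,22,-34,0],[0,-36,27,-37,0],[0,-35,32,-40,0]]'
python3 -m creep '[[0,0,3,-1,0],[0,0,6,-2,0],[0,0,9,-3,0],[0,1,11,-4,0],[0,2,13,-5,0],[0,2,13,-5,0],[0,2,13,-5,0],[0,2,13,-5,0]]'
```

```text
time_s: 26.9
tcp_pos: [0.4323, -0.0911, 0.2483]
ee_rot: [[0.036, -0.913, -0.407], [-0.005, -0.407, 0.913], [-0.999, -0.031, -0.019]]
wrist_force: [0.9, -6.7, 8.2]
gripper_width: 0.005
time_s: 27.7
tcp_pos: [0.4328, -0.0816, 0.2458]
ee_rot: [[0.033, -0.913, -0.407], [-0.012, -0.408, 0.913], [-0.999, -0.025, -0.025]]
wrist_force: [-4.3, -12.1, 8.0]
gripper_width: 0.005
```

```bash
python3 -m creep '[[0,1,2,-1,0],[0,2,4,-2,0],[0,4,6,-3,0],[0,5,7,-4,0],[0,6,8,-4,0],[0,6,8,-4,0],[0,6,8,-4,0],[0,6,8,-4,0]]'
```

```text
time_s: 28.5
tcp_pos: [0.4335, -0.0807, 0.2456]
ee_rot: [[0.021, -0.913, -0.408], [-0.027, -0.408, 0.912], [-0.999, -0.008, -0.034]]
wrist_force: [-13.7, -22.3, 18.3]
gripper_width: 0.006
```

Stop reached (force up, no motion). Retract and look.

```bash
python3 -m creep '[[0,-8,-10,4,0],[0,-10,-12,45,0],[0,-10,-12,90,0],[0,-10,20,130,0],[0,-10,65,130,0],[0,-10,110,130,0],[0,-10,155,130,0],[0,-10,200,130,0]]'
python3 look.py 10
python3 - <<'E'
from h import *
a=np.load("top0.npz")
for n in("scene","top"):
  p=capture(n); 
  for t in("sprayer_mid","gear_mid","spanner_grip","screwdriver_grip","jar_mid","motor_mid"):
    print(n,t,[(np.round(d["centre"]).tolist(),round(d["confidence"],2)) for d in mark_of(p,t)[:1]])
E
```

```text
time_s: 29.3
tcp_pos: [0.4228, 0.1208, 0.3767]
ee_rot: [[0.023, -0.913, -0.408], [-0.026, -0.408, 0.912], [-0.999, -0.01, -0.033]]
wrist_force: [1.3, 0.6, 0.8]
gripper_width: 0.006
scene B turn 2.21 n 202 red 40 c-off [3.3 0.9]
scene C turn 2.19 n 197 red 15 c-off [3.1 1.8]
scene D nored
scene D turn 2.21 n 175 red 0 c-off [3.4 1. ]
scene A turn 2.20 n 184 red 31 c-off [2.9 1.1]
top B turn 2.20 n 157 red 40 c-off [-1.3 -3.2]
top C turn 2.19 n 175 red 31 c-off [-1.3 -1.9]
top D turn 2.19 n 146 red 20 c-off [-0.1 -3.1]
top A turn 2.21 n 155 red 16 c-off [-1.1 -2.9]
29.4
scene sprayer_mid [([332.0, 189.0], 0.86)]
scene gear_mid [([112.0, 233.0], 0.66)]
scene spanner_grip [([315.0, 232.0], 0.68)]
scene screwdriver_grip []
scene jar_mid [([135.0, 185.0], 0.57)]
scene motor_mid [([287.0, 191.0], 0.77)]
top sprayer_mid [([202.0, 268.0], 0.39)]
top gear_mid [([357.0, 158.0], 0.65)]
top spanner_grip [([286.0, 204.0], 0.19)]
top screwdriver_grip [([346.0, 192.0], 0.5)]
top jar_mid [([372.0, 200.0], 0.58)]
top motor_mid [([244.0, 263.0], 0.63)]
```

View pics/scene10.png

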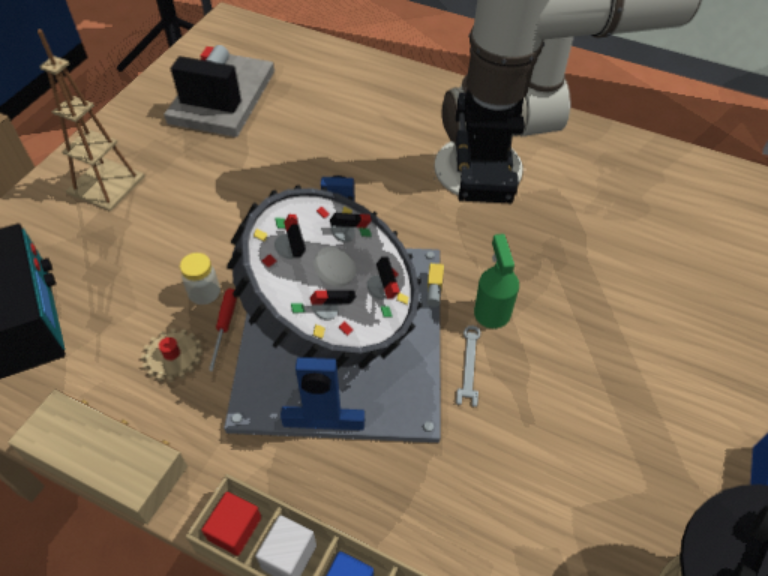

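The picture shows all four red ends at their green marks: (290,222), (363,220), (390,290) and (320,297). The sprayer (495,290), spanner (468,365), motor (436,280), jar (198,275), gear (170,352) and screwdriver (222,330) sit where they were in the first picture. The arm is clear of everything.

```bash
python3 -c "
from station import *
print(sense()['wrist_force']);print(finish_job())"
```

```text
[ 0.07455706 -0.05184585  0.10886069]
the job is handed in; nothing more can be done
None
```

All four nuts are fully home and the job is handed in, at about 29.5 s of the 72 s allowed. I turned each one by pushing its red end with the closed fingers.

- **First pass:** The nut on the wheel's low side was already half-way, at about 0.96 rad. I turned its opposite, the high-side nut, to 0.90, then the other pair to 0.96 and 0.87. All four measured 0.87 to 0.97 rad together before the second pass began.
- **One correction:** The high-side nut stopped short at 0.80 rad on the first push. I nudged it again before starting the other pair.
- **Second pass:** I went low side, then high side, then the other opposite pair, pushing each nut home.
- **Final check of the nuts:** Both cameras gave 2.19 to 2.21 rad for every nut. The picture shows each red end at its green mark.
- **Final check of the bench:** The bystanders look unmoved in the scene picture compared with the first one; I did not measure this. The arm was clear, with the wrist force near zero.
- **Checks that failed or disagreed:**
  - In some pictures shadow hid a red end, which gave readings flipped by half a turn. The other camera settled those. The final scene reading of the fourth nut (2.21 rad) also found no red end, but the top camera agreed at 2.19.
  - In the last look the detector missed the screwdriver in the scene view and misplaced the spanner in the top view, at low confidence. Each was found well in the other view.

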